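# Index the rotary table to the next hole

## Task

Bring the wooden ring blank to its next punching position: with closed fingertips press the red indexing plunger down to free the rotary table, turn the table clockwise (seen from above) by one hole only, and let the plunger spring fully up into that next hole. Only press and push: do not lift the blank or shift it off its post, do not turn the table the other way, and leave the other things on the bench alone.

Things in the scene. Friction and masses are not known exactly. Their poses are not given: they have to be found in the camera images.
- dish (a point): centre of the floor of the red thumb dish on top of the indexing plunger, the place to press. The dish is 60 mm across outside with a round recess, about 44 mm wide at the floor and 50 mm at the rim and 8 mm deep, open upwards; 92 mm above the work surface when up. The plunger stands on an ear of the turntable, 128 mm from the turning axis, and goes round with it; nothing else of the fixture reaches higher than 72 mm within 60 mm of it. Its frame does not matter
- plunger (a joint): how far the plunger is pressed straight down, m: 0 up (pin in a hole, table locked), 0.013 fully down against a stop. A spring pushes it back up, about 3 N at the start of the press and 9 N fully down. Pressed 0.010 or more the pin is clear of the index plate and the table turns; between holes the pin rests on the underside of the plate, so the plunger stays down there by itself. Let up within about 2.5 degrees of a hole, the round-nosed pin finds it and centres the table
- turntable (a joint): angle of the turntable, rad, growing clockwise seen from above; starts in a hole at about 0 (play under 0.02). The 12 holes of the index plate are 30 degrees (0.5236 rad) apart, so the next hole clockwise is at 0.5236. Free of the pin, the table turns with light friction, about 0.1 N m, and stays where it is left
- axis (a point): turning axis of the table, at the top face of the turntable, 72 mm above the work surface. Axis vertical. The steel turntable disc is 176 mm across; the fixed aluminium index plate under it, with 12 dark holes seen from above on a circle 210 mm across, is 240 mm across. The fixture is bolted down; on the side away from the plunger stands its punch frame, a column with a short blue arm 215 mm high that reaches to 35 mm from the axis, with a punch rod hanging above the blank
- blank_center (a point): centre of the loose wooden ring blank, 116 mm outside, 27 mm bore, 10 mm thick, lying on the turntable round a 22 mm centre post; this point is half-way up it. It rides round with the table by its own weight
- rivet_cup: white ceramic bowl, 64 mm across, 35 mm high; beside the fixture; a bystander, origin at its underside
- setter: small brass rivet setter standing upright, 32 mm across, 66 mm high; beside the fixture; a bystander, origin at its underside
- wax: yellow wax block 65 x 40 x 25 mm; a bystander, origin at its underside
- mallet: hammer-shaped mallet lying flat, 240 mm long, wooden handle; a bystander, origin at its underside (at its middle if lying)
- tin: yellow can 68 mm across, 85 mm high; a bystander, origin at its underside
- awl: awl lying flat, 150 mm long, dark wooden handle; a bystander, origin at its underside (at its middle if lying)
- burnisher: turned wooden burnisher standing upright, 40 mm across, 90 mm high; a bystander, origin at its underside
Things that resemble listed ones, but are neither listed nor needed, are in the scene too. Of the things shaped like the part that bears blank_center, the wooden one is meant.

How it is judged:
By the outcome, as a careful person would: the job done as asked, in the order asked, and still so for the second after the job is handed in, with the robot touching nothing.
It also fails if it takes over 38 s, if anything falls off the work surface, if the arm or the gripper's body presses on something with over 40 N, if the wrist force passes 120 N, or if a joint passes its speed limit or range.

## Robot

A 6-joint arm with a two-finger parallel gripper is mounted at the origin on the work surface. World frame = base frame: x ahead of the robot, y to its left, z up, the work surface at z = 0. Lengths are in mm, angles in rad, forces in N, time in s.
With the tool pointing down it reaches from about 350 to 875 mm from the base axis. Payload 4.2 kg.
Tool frame: the origin (TCP) lies at the very end of the fingers, on their centre line; the grasp point (between the pads) lies 19 mm behind it (arm.grip_point_offset is the distance from the TCP to the grasp point, in mm); z points along the fingers, y is the direction in which the jaws open and shut (so a half turn about z gives the same grasp; the last joint's range is limited). The gripper opens to 85 mm and grips with 20 to 120 N. Pads are 22 mm wide; open, the fingers measure 114 mm over their backs; the gripper's body (76 mm by 85 mm) begins 54 mm behind the grasp point. The pads swing forward as they close: fully open they stand 13 mm farther back than shut.
Start: joints at [-0.906, 0.385, 0.008, 0, -1.194, -0.259], TCP at [246.734, -574.214, 231.312] pointing down, gripper open.
Joint ranges: [-3.14, 3.14], [-1.21, 2.06], [-1.07, 1.41], [-3.16, 2.05], [-2.99, -0.16], [-3.1, 3.1]. Speed limits (rad/s): [2.79, 2.79, 3.14, 3.14, 3.14, 3.14].

## Interface

Orientations are given as a unit quaternion [x, y, z, w].
In Python, from bench import arm gives the robot as it stands.
- The arm moves only by the tool drive_tool, never from a script. Its argument "steps" is a list of rows, each a list of 5 numbers: the shift along the tool's x, y, z in m, then the turn about the tool's z in degrees, then the finger opening in m, from 0 to 0.0854. A call has 1 to 20 rows; each row shifts and turns the commanded pose from where the row before left it, along the tool's axes as they then stand; what a row does not reach is not made up. A row lasts 1/10 s, in which the tool goes at most 50 mm and 8.59 degrees, less where a joint would pass 70% of its speed; a pose out of reach is approached as far as the arm can. A call is refused whole if a number of a shift passes 0.05 or a number of a turn 8.59, either way. A call with a gripper value outside its range is refused whole. The fingers move at their own pace and stop on an object; the grip force is fixed at half the most. Time passes only in rows, so rows that do not move let the fingers close. It gives the time, the measured TCP pose, the force and the opening at its end, in the units of the state.
- arm.read_state(): the state, without advancing time (a new reading comes with each control period).
- arm.get_image(name): name is "scene" or "top" or "wrist"; returns (picture, depth): 384x512x3 uint8, blue, green, red; 384x512 float32, mm along the optical axis (not along the pixel's ray), 0 where there is no reading.
- arm.camera_params(name): a dict with "K" (3x3 intrinsics, pixels), "world_to_cam" (4x4, takes a point from world to camera coordinates); the wrist camera has in their place "mount" (4x4, takes a point from camera to tool coordinates, whose origin is the TCP and whose axes are the flange's). Camera axes: x right, y up, looking along -z (the intrinsics and any distortion apply to the point x, -y, -z); pixel columns grow to the right and rows downward; lengths in mm; the calibration is good to about 2 mm. A picture is of the moment at which its call begins: read the wrist's pose just before it. camera_params takes no time and is no camera call.
- arm.job_done(): hands the job in, once; it reports no verdict.
The state is a dict: "clock": time; "joints": joint angles; "joint_vel": joint speeds; "joint_efforts": joint torques, N m; "position": TCP position; "ee_rot": TCP orientation; "contact_force": force on the tool from outside, world axes, zero at the start; "wrist_torque": the same for the moment, N m; "gripper_width": finger opening in mm.
Only numpy, scipy, OpenCV 4.12 (cv2) and the standard library are available. Lean on these libraries where they do the work, as an engineer would, in place of code of your own. Each camera call takes 0.05 s, during which the arm holds its last target.

## Working session

There is one attempt and no reset: what is moved stays moved. The work goes in short steps, Python scripts to look and compute and a tool call to move; the robot and the scene stay as the last step left them, time stands still between calls to the robot, and variables do not carry over. Pictures are saved under pics/ and viewed, and the job is handed in when it is done.

Besides the shell and the picture viewer there is one more tool, called as a command line: name --pt "numbers of a row" for each row, then --argument value for the rest. drive_tool: Moves the arm, as the interface text tells. Its arguments: {"type":"object","properties":{"steps":{"type":"array"}},"required":["steps"]}

```bash
mkdir -p pics; ls
python3 - <<'E'
from bench import arm
import cv2,numpy as np
s=arm.read_state();print({k:np.round(v,3) for k,v in s.items()})
for n in("scene","top"):
    im,d=arm.get_image(n);cv2.imwrite(f"pics/{n}0.png",im);np.save(f"pics/{n}0.npy",d)
    p=arm.camera_params(n);print(n,p)
print(arm.camera_params("wrist"))
E
```

```text
pics
{'clock': np.float64(0.0), 'joints': array([-9.060e-01,  3.860e-01,  7.000e-03, -1.000e-03, -1.194e+00,
       -2.590e-01]), 'joint_vel': array([-0.001, -0.   , -0.001, -0.   ,  0.   ,  0.001]), 'joint_efforts': array([-1.0000e-03, -3.9229e+01,  1.8840e+01,  4.1860e+00, -5.0000e-03,
       -0.0000e+00]), 'position': array([ 246.52 , -573.681,  230.214]), 'ee_rot': array([-0.201,  0.98 ,  0.001, -0.   ]), 'contact_force': array([-0.076,  0.857,  0.054]), 'wrist_torque': array([ 0.015, -0.   ,  0.021]), 'gripper_width': np.float64(85.407)}
scene {'K': array([[412.33915863,   0.        , 253.64981525],
       [  0.        , 412.33915863, 189.80532107],
       [  0.        ,   0.        ,   1.        ]]), 'world_to_cam': array([[ 6.74364294e-01,  7.38277706e-01, -1.33726329e-02,
        -3.61260379e+02],
       [-5.33845476e-01,  4.99981930e-01,  6.81928939e-01,
         2.00345144e+02],
       [ 5.10139007e-01, -4.52729608e-01,  7.31296175e-01,
        -1.63205816e+03],
       [ 0.00000000e+00,  0.00000000e+00,  0.00000000e+00,
         1.00000000e+00]])}
top {'K': array([[464.2340
[... 308 characters left out ...]
5.06825130e+02],
       [-1.22989978e-01,  1.99483418e-03,  9.92405908e-01,
        -1.44514142e+03],
       [ 0.00000000e+00,  0.00000000e+00,  0.00000000e+00,
         1.00000000e+00]])}
{'K': array([[311.12597541,   0.        , 253.44029211],
       [  0.        , 311.12597541, 189.05804426],
       [  0.        ,   0.        ,   1.        ]]), 'mount': array([[-1.12928166e-04,  9.57804805e-01,  2.87419453e-01,
         7.25490256e+01],
       [ 9.99999167e-01, -2.61389503e-04,  1.26396523e-03,
        -3.64753865e-01],
       [ 1.28576040e-03,  2.87419356e-01, -9.57803978e-01,
        -1.43097482e+02],
       [ 0.00000000e+00,  0.00000000e+00,  0.00000000e+00,
         1.00000000e+00]])}
```

View pics/top0.png

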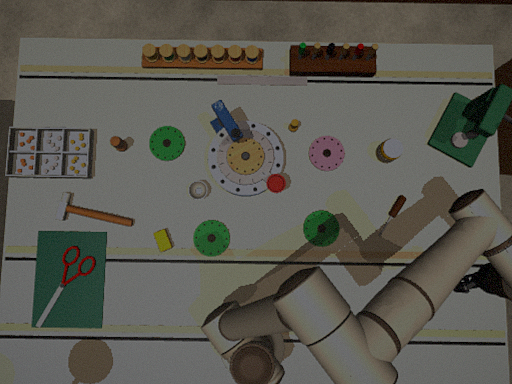

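View pics/scene0.png

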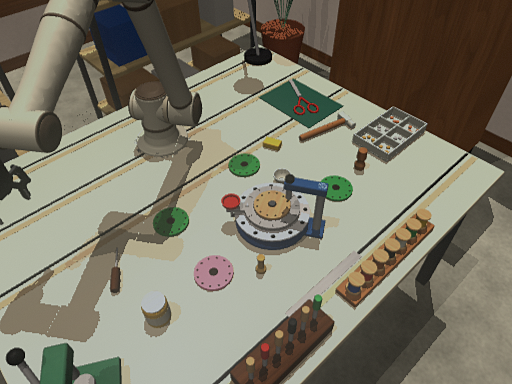

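The top image shows the fixture at about (246,156), with the wooden ring on it and the red dish at (277,183). The blue punch arm is at (228,120).

Things that could be mistaken for the targets:
- **Ring:** green discs at (167,143), (212,238) and (321,229), and a pink disc at (326,153). The wooden one is at (246,156).
- **Red dish:** scissor handles at (78,262) and the red tool top in the rack at (361,46). The dish on the ear is at (277,183).

```bash
cat > h.py <<'E'
import numpy as np,cv2
def px2w(p,u,v,z=None,depth=None):
    K=p["K"];W=np.asarray(p["world_to_cam"]);R=W[:3,:3];t=W[:3,3]
    r=np.array([(u-K[0,2])/K[0,0],-(v-K[1,2])/K[1,1],-1.]);C=-R.T@t;d=R.T@r
    s=depth if depth is not None else (z-C[2])/d[2]
    return C+s*d
def w2px(p,X):
    K=p["K"];W=np.asarray(p["world_to_cam"]);c=W[:3,:3]@np.asarray(X,float)+W[:3,3]
    return np.array([K[0,2]+K[0,0]*c[0]/-c[2],K[1,2]-K[1,1]*c[1]/-c[2]])
E
python3 - <<'E'
from bench import arm
from h import *
for n,(c0,c1,r0,r1) in {"top":(195,305,90,210),"scene":(205,345,165,260)}.items():
    im=cv2.imread(f"pics/{n}0.png");d=np.load(f"pics/{n}0.npy");p=arm.camera_params(n)
    h=cv2.cvtColor(im,cv2.COLOR_BGR2HSV)
    m=(((h[...,0]<6)|(h[...,0]>174))&(h[...,1]>150)&(h[...,2]>70)).astype(np.uint8)
    k,l,st,ce=cv2.connectedComponentsWithStats(m)
    for i in range(1,k):
        if st[i,4]>30:
            u,v=ce[i];print(n,"red",st[i],ce[i],px2w(p,u,v,z=97).round(1),px2w(p,u,v,depth=d[int(v),int(u)]).round(1))
    m=((h[...,0]>10)&(h[...,0]<25)&(h[...,1]>70)&(h[...,2]>110)).astype(np.uint8)
    k,l,st,ce=cv2.connectedComponentsWithStats(m)
    for i in range(1,k):
        x,y=ce[i]
        if st[i,4]>100 and c0<x<c1 and r0<y<r1:
            pts=np.argwhere(l==i)[:,::-1].astype(np.float32)
            hull=cv2.convexHull(pts);e=cv2.fitEllipse(hull)
            print(n,"wood",st[i],e,px2w(p,*e[0],z=82).round(1),px2w(p,*ce[i],depth=d[int(ce[i][1]),int(ce[i][0])]).round(1))
    cv2.imwrite(f"pics/{n}crop.png",cv2.resize(im[r0:r1,c0:c1],None,fx=5,fy=5,interpolation=cv2.INTER_CUBIC))
E
```

```text
top red [267 174  19  19 268] [275.68656716 182.85447761] [503.9 -64.8  97. ] [504.6 -65.   91.8]
top red [ 62 246  33  40 326] [ 75.20245399 265.14110429] [247.7 527.9  97. ] [242.9 560.5  10. ]
top wood [227 139  37  35 589] ((244.98675537109375, 155.3411865234375), (34.99625778198242, 36.12284469604492), 76.40809631347656) [590.   30.4  82. ] [585.4  28.9  90. ]
scene red [294  97  25  18 146] [304.69178082 106.52739726] [325.6 462.7  97. ] [240.4 565.5   2.2]
scene red [222 194  18  14 184] [230.45108696 201.01086957] [502.9 -65.4  97. ] [499.5 -62.9  92.2]
scene red [261 343   8   9  60] [264.58333333 347.01666667] [ 905.1 -301.1   97. ] [ 920.3 -315.9  149.1]
scene wood [254 190  37  29 720] ((271.6708679199219, 204.0493927001953), (28.12346839904785, 36.47372817993164), 91.1543197631836) [589.6  28.3  82. ] [589.9  25.   85.8]
```

View pics/topcrop.png

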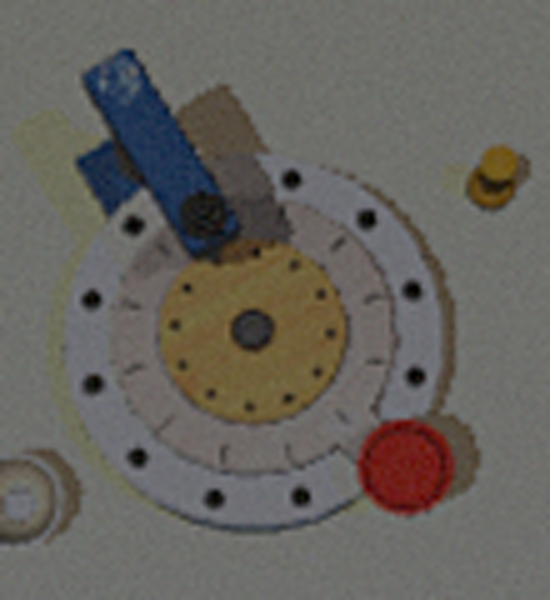

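View pics/scenecrop.png

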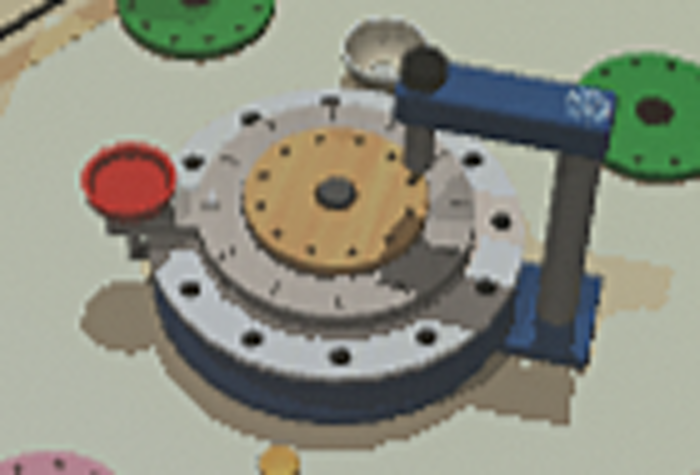

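The crop confirms the choice: the red dish is on the turntable ear, 128 mm from the axis at about (590,29.5), and the ring is wooden. The dish is at about (503.5,-65). Clockwise seen from above means it moves towards the robot and +y, ending near (468,-9). I'll travel high with the fingers closing.

drive_tool --pt "-0.034 0.0285 0 0 0" --pt "-0.034 0.0285 0 0 0" --pt "-0.034 0.0285 0 0 0" --pt "-0.034 0.0285 0 0 0" --pt "-0.034 0.0285 0 0 0" --pt "-0.034 0.0285 0 0 0" --pt "-0.034 0.0285 0 0 0" --pt "-0.034 0.0285 0 0 0" --pt "-0.034 0.0285 0 0 0" --pt "-0.034 0.0285 0 0 0" --pt "-0.034 0.0285 0 0 0" --pt "0 0 0 0 0" --pt "0 0 0 0 0"

```text
clock: 1.4
position: [466.6, -137.6, 230.9]
ee_rot: [-0.203, 0.979, 0.0, -0.001]
contact_force: [-0.1, 0.7, -0.0]
gripper_width: 0.2
```

Run:
```python
from bench import arm
from h import *
from scipy.spatial.transform import Rotation as Ro
s=arm.read_state();im,d=arm.get_image("wrist");cv2.imwrite("pics/w1.png",im)
p=arm.camera_params("wrist");T=np.eye(4);T[:3,:3]=Ro.from_quat(s["ee_rot"]).as_matrix();T[:3,3]=s["position"]
W=np.linalg.inv(T@np.asarray(p["mount"]));q={"K":p["K"],"world_to_cam":W}
h=cv2.cvtColor(im,cv2.COLOR_BGR2HSV)
m=(((h[...,0]<6)|(h[...,0]>174))&(h[...,1]>150)&(h[...,2]>50)).astype(np.uint8)
k,l,st,ce=cv2.connectedComponentsWithStats(m)
for i in range(1,k):
  if st[i,4]>100:
    e=cv2.fitEllipse(cv2.convexHull(np.argwhere(l==i)[:,::-1].astype(np.float32)))
    print(st[i],e,px2w(q,*e[0],z=100).round(1),px2w(q,*e[0],depth=d[int(e[0][1]),int(e[0][0])]).round(1))
for n in("top","scene"):
    im=cv2.imread(f"pics/{n}0.png");q=arm.camera_params(n);h=cv2.cvtColor(im,cv2.COLOR_BGR2HSV)
    m=(((h[...,0]<6)|(h[...,0]>174))&(h[...,1]>150)&(h[...,2]>70)).astype(np.uint8)
    k,l,st,ce=cv2.connectedComponentsWithStats(m)
    for i in range(1,k):
        if abs(ce[i][1]-190)<14 and st[i,4]>100:
            e=cv2.fitEllipse(cv2.convexHull(np.argwhere(l==i)[:,::-1].astype(np.float32)));print(n,e,px2w(q,*e[0],z=98))
```

```text
[ 278  212   61   56 2500] ((307.8031921386719, 239.54962158203125), (55.50447082519531, 60.276893615722656), 80.71540832519531) [501.5 -66.  100. ] [504.4 -63.1  92.2]
top ((275.76025390625, 182.898681640625), (18.176259994506836, 18.55390167236328), 94.82777404785156) [503.64509622 -64.95212048  98.        ]
scene ((230.31643676757812, 200.56752014160156), (13.559941291809082, 18.489660263061523), 84.75810241699219) [501.88059314 -65.04869933  98.        ]
```

View pics/w1.png

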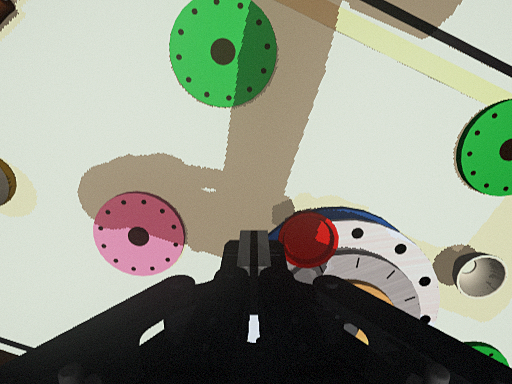

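The wrist image shows the dish at (308,240). That gives (501.5,-66) in world coordinates, which agrees with the other cameras. I'll use (502.5,-65).

drive_tool --pt "-0.031 0.026 0 0 0" --pt "-0.031 0.026 0 0 0" --pt "0 0 0.04 0 0" --pt "0 0 0.04 0 0" --pt "0 0 0.03 0 0" --pt "0 0 0.01 0 0" --pt "0 0 0 0 0" --pt "0 0 0 0 0"

```text
clock: 2.25
position: [504.1, -66.9, 112.7]
ee_rot: [-0.201, 0.98, -0.0, 0.001]
contact_force: [0.1, 0.4, -0.0]
gripper_width: 0.3
```

drive_tool --pt "0.001 0.002 0 0 0" --pt "0 0 0.01 0 0" --pt "0 0 0.005 0 0" --pt "0 0 0.002 0 0" --pt "0 0 0 0 0"

```text
clock: 2.75
position: [501.1, -64.8, 93.9]
ee_rot: [-0.202, 0.979, -0.0, -0.0]
contact_force: [-0.0, -0.8, 0.5]
gripper_width: 0.1
```

Run:
```python
from bench import arm
from h import *
for n,(c0,c1,r0,r1) in {"top":(195,305,90,210),"scene":(190,330,150,255)}.items():
    im,d=arm.get_image(n);cv2.imwrite(f"pics/{n}2.png",cv2.resize(im[r0:r1,c0:c1],None,fx=5,fy=5,interpolation=cv2.INTER_CUBIC))
```

```text
(no output)
```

View pics/scene2.png

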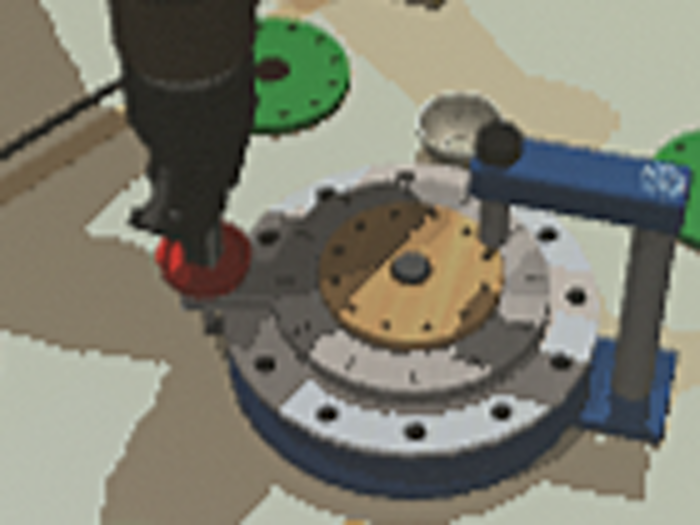

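View pics/top2.png

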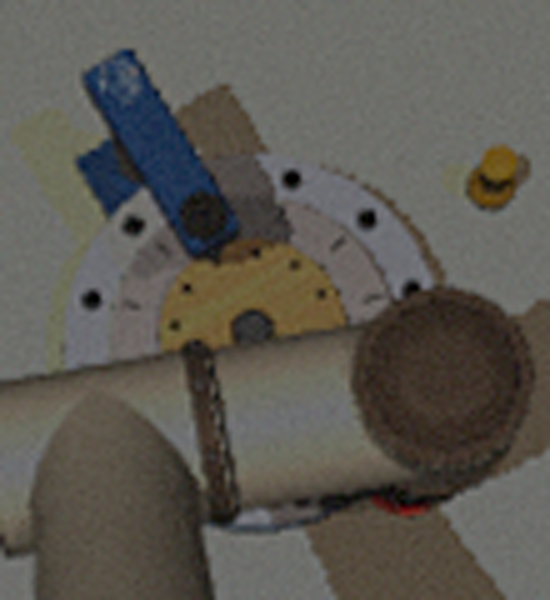

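The fingertips are inside the dish, at (205,258) in the scene crop, and near its centre. Now I'll press and watch the force.

drive_tool --pt "0 0 0.003 0 0" --pt "0 0 0.003 0 0" --pt "0 0 0.003 0 0" --pt "0 0 0.002 0 0" --pt "0 0 0 0 0" --pt "0 0 0 0 0"

```text
clock: 3.45
position: [502.1, -64.9, 84.1]
ee_rot: [-0.202, 0.979, -0.0, 0.001]
contact_force: [-1.5, -0.7, 6.6]
gripper_width: -0.0
```

drive_tool --pt "0 0 0.002 0 0" --pt "0 0 0.002 0 0" --pt "0 0 0.001 0 0" --pt "0 0 0 0 0" --pt "0 0 0 0 0"

```text
clock: 3.95
position: [502.2, -65.0, 79.5]
ee_rot: [-0.202, 0.979, -0.0, 0.001]
contact_force: [-1.7, -0.1, 8.5]
gripper_width: -0.2
```

Run:
```python
from bench import arm
import numpy as np
from scipy.spatial.transform import Rotation as Ro
s=arm.read_state();R=Ro.from_quat(s["ee_rot"]).as_matrix()
a=np.array([589.5,29.3,79.5]);p=np.array([502.2,-65.,79.5]);prev=p
for t in range(2,31,2):
    q=a+Ro.from_euler('z',-t,degrees=True).apply(p-a);print(t,q.round(1),(R.T@(q-prev)).round(2));prev=q
```

```text
2 [499.  -61.9  79.5] [ 1.75  4.13 -0.01]
4 [495.8 -58.7  79.5] [ 1.6   4.19 -0.01]
6 [492.8 -55.4  79.5] [ 1.45  4.24 -0.01]
8 [489.9 -51.9  79.5] [ 1.3   4.29 -0.01]
10 [487.2 -48.4  79.5] [ 1.15  4.33 -0.01]
12 [484.5 -44.8  79.5] [ 1.    4.37 -0.01]
14 [482.  -41.1  79.5] [ 0.85  4.4  -0.01]
16 [479.6 -37.3  79.5] [ 0.69  4.43 -0.01]
18 [477.3 -33.4  79.5] [ 0.54  4.45 -0.01]
20 [475.2 -29.5  79.5] [ 0.38  4.47 -0.01]
22 [473.2 -25.4  79.5] [ 0.23  4.48 -0.01]
24 [471.4 -21.3  79.5] [ 0.07  4.48 -0.01]
26 [469.7 -17.2  79.5] [-0.09  4.48 -0.01]
28 [468.1 -13.   79.5] [-0.24  4.48 -0.01]
30 [466.7  -8.7  79.5] [-0.4   4.47 -0.  ]
```

drive_tool --pt "0.0009 0.0021 0 0 0" --pt "0.0009 0.0021 0 0 0" --pt "0.0008 0.0021 0 0 0" --pt "0.0008 0.0021 0 0 0" --pt "0.0007 0.0021 0 0 0" --pt "0.0007 0.0021 0 0 0" --pt "0.0006 0.0021 0 0 0" --pt "0.0007 0.0022 0 0 0" --pt "0 0 0 0 0" --pt "0 0 0 0 0"

```text
clock: 4.95
position: [490.3, -51.7, 79.6]
ee_rot: [-0.202, 0.979, -0.0, 0.001]
contact_force: [-1.1, 0.0, 8.2]
gripper_width: -0.1
```

Run:
```python
from bench import arm
from h import *
for n,(c0,c1,r0,r1) in {"scene":(190,330,150,255)}.items():
    im,d=arm.get_image(n);cv2.imwrite(f"pics/{n}3.png",cv2.resize(im[r0:r1,c0:c1],None,fx=5,fy=5,interpolation=cv2.INTER_CUBIC))
```

```text
(no output)
```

View pics/scene3.png

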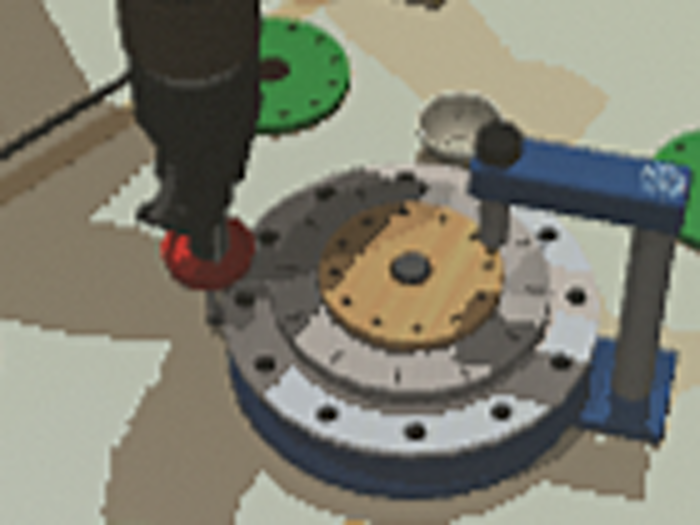

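The table is turning: the start hole is now visible at (244,298) in the crop, and the side force is low. I'll continue to about 26°.

drive_tool --pt "0.0006 0.0022 0 0 0" --pt "0.0006 0.0022 0 0 0" --pt "0.0005 0.0022 0 0 0" --pt "0.0005 0.0022 0 0 0" --pt "0.0004 0.0022 0 0 0" --pt "0.0004 0.0022 0 0 0" --pt "0.0003 0.0022 0 0 0" --pt "0.0003 0.0022 0 0 0" --pt "0.0003 0.0022 0 0 0" --pt "0.0003 0.0022 0 0 0" --pt "0.0002 0.0022 0 0 0" --pt "0.0002 0.0022 0 0 0" --pt "0.0001 0.0022 0 0 0" --pt "0.0001 0.0022 0 0 0" --pt "0 0.0022 0 0 0" --pt "0 0.0022 0 0 0" --pt "0 0 0 0 0" --pt "0 0 0 0 0"

```text
clock: 6.8
position: [472.2, -21.0, 79.6]
ee_rot: [-0.202, 0.979, -0.0, 0.002]
contact_force: [-1.0, 0.6, 8.7]
gripper_width: -0.3
```

Run:
```python
from bench import arm
from h import *
s=arm.read_state();v=s["position"][:2]-np.array([589.5,29.3]);v0=np.array([502.2,-65])-np.array([589.5,29.3])
print(np.hypot(*v),np.degrees(np.arctan2(v0[1],v0[0])-np.arctan2(v[1],v[0])))
for n,(c0,c1,r0,r1) in {"scene":(190,330,150,255)}.items():
    im,d=arm.get_image(n);cv2.imwrite(f"pics/{n}4.png",cv2.resize(im[r0:r1,c0:c1],None,fx=5,fy=5,interpolation=cv2.INTER_CUBIC))
```

```text
127.59242596225776 23.98848374420434
```

View pics/scene4.png

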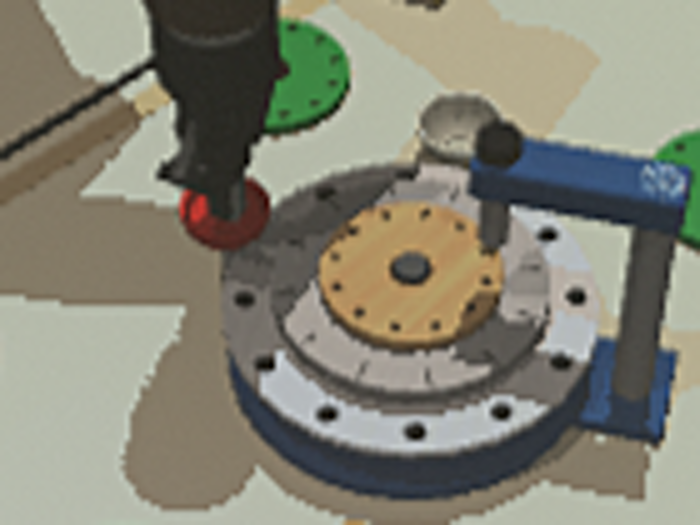

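drive_tool --pt "0 0.0022 0 0 0" --pt "0 0.0022 0 0 0" --pt "-0.0001 0.0022 0 0 0" --pt "-0.0001 0.0022 0 0 0" --pt "-0.0002 0.0022 0 0 0" --pt "0 0 0 0 0" --pt "0 0 0 0 0"

```text
clock: 7.55
position: [468.3, -10.7, 79.6]
ee_rot: [-0.202, 0.979, -0.0, 0.002]
contact_force: [-0.8, 0.8, 7.2]
gripper_width: 0.3
```

Run:
```python
from bench import arm
from h import *
s=arm.read_state();a=np.array([589.5,29.3]);v=s["position"][:2]-a;v0=np.array([502.2,-65])-a
print(np.hypot(*v),np.degrees(np.arctan2(v0[1],v0[0])-np.arctan2(v[1],v[0])))
im,d=arm.get_image("scene");cv2.imwrite("pics/s5full.png",im)
p=arm.camera_params("scene")
# rectify turntable plane z=72 and wood top z=82 : polar unwrap old/new, correlate
old=cv2.imread("pics/scene0.png")
def polar(img,z,rs):
    th=np.radians(np.arange(0,360,.5));M=np.array([[w2px(p,[589.5+r*np.cos(t),29.0+r*np.sin(t),z]) for r in rs] for t in th]).astype(np.float32)
    return cv2.remap(img,M[...,0],M[...,1],cv2.INTER_CUBIC)
for nm,z,rs in(("wood",82,np.arange(20,57,1.)),("disc",72,np.arange(60,87,1.))):
    A=polar(old,z,rs);B=polar(im,z,rs)
    cv2.imwrite(f"pics/pol_{nm}.png",cv2.resize(np.vstack([A.transpose(1,0,2),B.transpose(1,0,2)]),(720,300)))
im2=im[150:255,190:330];cv2.imwrite("pics/scene5.png",cv2.resize(im2,None,fx=5,fy=5,interpolation=cv2.INTER_CUBIC))
```

```text
127.5971815688803 28.949550869922728
```

View pics/scene5.png

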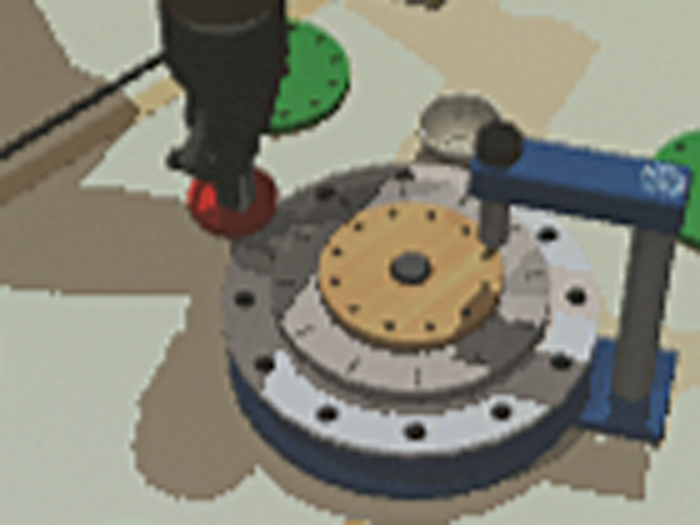

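View pics/pol_disc.png

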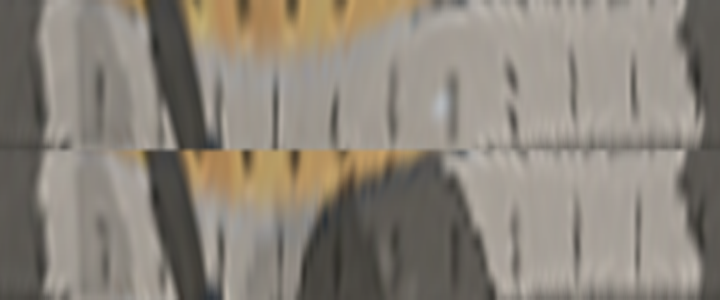

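View pics/pol_wood.png

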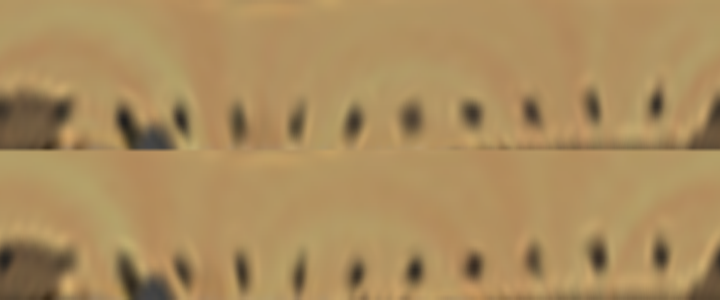

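The disc marks and ring holes sit about 1 to 1.5° short of a full pitch, which agrees with the tool's own arc (29°). I'll nudge 2 mm more and then let up slowly.

drive_tool --pt "-0.0001 0.001 0 0 0" --pt "-0.0001 0.001 0 0 0" --pt "0 0 0 0 0" --pt "0 0 0 0 0" --pt "0 0 -0.002 0 0" --pt "0 0 -0.002 0 0" --pt "0 0 -0.002 0 0" --pt "0 0 0 0 0" --pt "0 0 0 0 0"

```text
clock: 8.5
position: [467.7, -8.9, 85.4]
ee_rot: [-0.202, 0.979, -0.0, 0.002]
contact_force: [-0.1, 0.1, 4.8]
gripper_width: -0.2
```

The dish is still pushing on the tip as it rises, so the pin is entering a hole. I'll let it up fully and then retreat.

drive_tool --pt "0 0 -0.002 0 0" --pt "0 0 -0.002 0 0" --pt "0 0 -0.002 0 0" --pt "0 0 -0.002 0 0" --pt "0 0 0 0 0" --pt "0 0 -0.01 0 0" --pt "0 0 -0.02 0 0" --pt "0 0 -0.04 0 0" --pt "0 0 -0.04 0 0" --pt "0.03 -0.03 -0.02 0 0" --pt "0.03 -0.03 0 0 0" --pt "0.03 -0.03 0 0 0" --pt "0.03 -0.03 0 0 0" --pt "0.03 -0.03 0 0 0" --pt "0 -0.04 0 0 0" --pt "0 -0.04 0 0 0" --pt "0 -0.04 0 0 0" --pt "0 -0.04 0 0 0" --pt "0 0 0 0 0" --pt "0 0 0 0 0"

```text
clock: 10.5
position: [449.8, -353.3, 221.3]
ee_rot: [-0.201, 0.98, 0.001, -0.001]
contact_force: [-1.4, 0.5, -0.9]
gripper_width: 0.2
```

Run:
```python
from bench import arm
from h import *
for n,(c0,c1,r0,r1) in {"top":(195,305,90,210),"scene":(190,330,150,255)}.items():
    im,d=arm.get_image(n);p=arm.camera_params(n)
    cv2.imwrite(f"pics/{n}6.png",cv2.resize(im[r0:r1,c0:c1],None,fx=5,fy=5,interpolation=cv2.INTER_CUBIC));cv2.imwrite(f"pics/{n}6f.png",im)
    for lab,im_,d_ in(("old",cv2.imread(f"pics/{n}0.png"),np.load(f"pics/{n}0.npy")),("new",im,d)):
        h=cv2.cvtColor(im_,cv2.COLOR_BGR2HSV)
        m=(((h[...,0]<6)|(h[...,0]>174))&(h[...,1]>150)&(h[...,2]>70)).astype(np.uint8)
        k,l,st,ce=cv2.connectedComponentsWithStats(m)
        for i in range(1,k):
            x,y=ce[i]
            if st[i,4]>60 and c0<x<c1 and r0<y<r1:
                e=cv2.fitEllipse(cv2.convexHull(np.argwhere(l==i)[:,::-1].astype(np.float32)))
                X=px2w(p,*e[0],z=98);v=X[:2]-[589.5,29.3]
                yy,xx=int(y),int(x)
                print(n,lab,e[0],X.round(1),np.hypot(*v).round(1),np.degrees(np.arctan2(v[1],v[0])).round(2),"floor",np.round(px2w(p,x,y,depth=np.median(d_[yy-2:yy+3,xx-2:xx+3])),1))
```

```text
top old (275.76025390625, 182.898681640625) [503.6 -65.   98. ] 127.5 -132.33 floor [504.6 -65.   91.8]
top new (257.41412353515625, 194.2124786376953) [468.2  -9.8  98. ] 127.4 -162.15 floor [468.8 -10.6  92.4]
scene old (230.31643676757812, 200.56752014160156) [501.9 -65.   98. ] 128.8 -132.88 floor [499.6 -63.   92.4]
scene new (236.513671875, 185.70849609375) [466.9  -9.6  98. ] 128.6 -162.39 floor [464.8  -7.9  93.1]
```

View pics/top6.png

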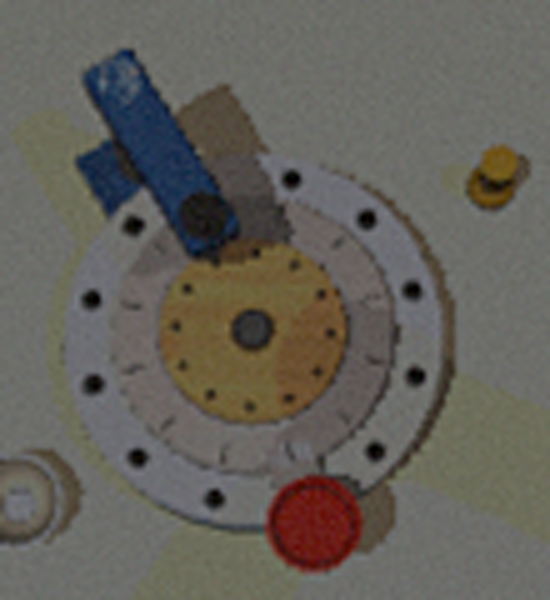

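View pics/scene6f.png

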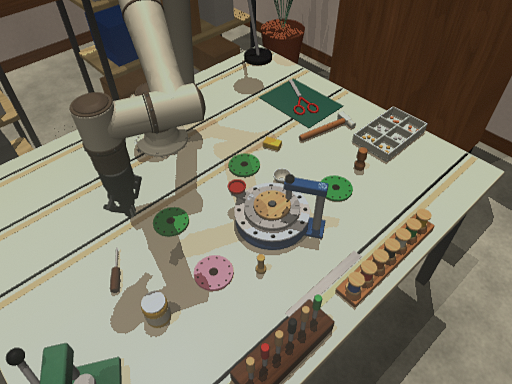

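The dish now reads 29.8° (top camera) and 29.5° (scene camera) clockwise of where it started, and its floor is back up at about 92 mm. The old hole shows at (375,452) in the top crop. The ring is still on its post, the bystanders haven't moved, and the arm is clear.

```bash
python3 -c "
from bench import arm
print(arm.job_done())"
```

```text
the job is handed in; nothing more can be done
None
```

I pressed the plunger down about 12 mm with closed fingertips and turned the table clockwise by one hole. I then let the plunger spring up, moved the arm clear, and handed the job in at about 10.6 s.

- **Table angle:** the dish centre moved 29.8° by the top camera and 29.5° by the scene camera, against a 30° pitch. The remaining difference is within the camera accuracy.
- **Plunger:** the dish floor is back at about 92–93 mm, the same as at the start within camera accuracy, so the pin looks fully seated in the next hole.
- **Blank and bystanders:** in the last images the wooden blank is still on its post, and nothing else on the bench appears moved.
- **Force:** the highest contact force I read was about 9 N.

No check failed. Before the final 2 mm nudge, the disc marks showed the table about 1 to 1.5° short of the hole, which agreed with the arm's own 29°.

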